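# Third hand for a planter corner post

### The arm

A 6-joint arm with a two-finger parallel gripper is mounted at the origin on the work surface. World frame = base frame: x ahead of the robot, y to its left, z up, the work surface at z = 0. Lengths are in m, angles in rad, forces in N, time in s.
With the tool pointing down it reaches from about 0.35 to 0.975 m from the base axis. Payload 4.9 kg.
Tool frame: the origin (TCP) lies midway between the tips of the shut fingers; the grasp point (between the pads) lies 19 mm behind it; x points along the fingers, z is the direction in which the jaws open and shut, and the axes are right-handed (so a half turn about x gives the same grasp; the last joint's range is limited). The gripper opens to 85 mm and grips with 20 to 120 N. Pads are 22 mm wide; open, the fingers measure 114 mm over their backs; the gripper's body (76 mm by 85 mm) begins 54 mm behind the grasp point. The pads swing forward as they close: fully open they stand 13 mm farther back than shut.
Start: joints at [1.043, 0.053, 1.613, -0, 1.476, -0.119], TCP at [0.248, 0.573, 0.231] pointing down, gripper open.
Joint ranges: [-3.01, 3.01], [-1.01, 2.22], [0.06, 2.58], [-1.02, 4.17], [0.09, 2.62], [-3.14, 3.14]. Speed limits (rad/s): [2.57, 2.57, 3.14, 3.14, 3.14, 3.14].

### API

Orientations are given as a unit quaternion [w, x, y, z].
In Python, from plant import state, cams, workorder, nets gives the robot as it stands.
- The arm moves only by the tool play_rows, never from a script. Its argument "motion" is a list of rows, each a list of 3 entries, a list of its own where there are three numbers: the closure, from -1 (fully open) to 1 (shut), then the shift along the world's x, y, z in m, then the turn about the world's z in rad. A call has 1 to 5 rows; each row is the pose to reach, as a shift and turn from the pose commanded when the call began; what a row does not reach only later rows make up. A row lasts 1/10 s, in which the tool goes at most 50 mm and 8.59 degrees, less where a joint would pass 70% of its speed; a pose out of reach is approached as far as the arm can. A call with a gripper value outside its range is refused whole. The fingers move at their own pace and stop on an object; the grip force is fixed at half the most. Time passes only in rows, so rows that repeat a pose let the fingers close. It gives the time, the measured TCP pose, the force and the opening at its end, in the units of the state.
- state(): the state, without advancing time (a new reading comes with each control period).
- cams.grab_frame(name): name is "side" or "top"; returns (picture, depth): 420x560x3 uint8, red, green, blue; 420x560 float32, m along the optical axis (not along the pixel's ray), 0 where there is no reading.
- cams.camera_info(name): a dict with "K" (3x3 intrinsics, pixels), "rvec" (rotation vector, rad) and "tvec" (3), from world to camera coordinates, as OpenCV has them. Camera axes: x right, y down, z forward; pixel columns grow to the right and rows downward; lengths in m; the calibration is good to about 2 mm. A picture is of the moment at which its call begins. camera_info takes no time and is no camera call.
- workorder.job_done(): hands the job in, once; it reports no verdict.
Trained networks look in the newest picture that a camera, given by its name, has taken for a name from the list of things; names that differ only in an ending like _2 or _b are one class to them, and where a whole thing is asked for, a point or a joint stands for the part that bears it (a point fixed in the world has none). Each returns a list of dicts, best first, with "score" (0 to 1); they miss things now and then, are a little off and sometimes report something else, mostly with a low value. They report only what shows in the picture. A call takes as long as a camera call. They do not tell look-alikes from the thing itself.
- nets.recognise(camera, target): "at" ([x, y, z] in m, in world coordinates, good to about 4 mm: the middle of the surface that is visible of it).
- nets.landmark_of(camera, target): "at" ([x, y, z] in m, in world coordinates, good to about 4 mm: a listed point, or the origin of a listed thing).
The state is a dict: "time": time; "joint_pos": joint angles; "joint_vel": joint speeds; "joint_efforts": joint torques, N m; "tool_pos": TCP position; "tool_rot": TCP orientation; "contact_force": force on the tool from outside, world axes, zero at the start; "ft_torque": the same for the moment, N m; "gripper_width": opening from 0.0 (shut) to 1.0 (fully open).
Only numpy, scipy, OpenCV 4.12 (cv2) and the standard library are available. Lean on these libraries where they do the work, as an engineer would, in place of code of your own. Each camera call takes 0.05 s, during which the arm holds its last target.

### The job

Lift the tall square post out of the basket and be the florist's third hand: stand it upright with its foot down at the jig board, against the front of the planter panel, flush with the panel's bare end, and press the panel straight back so that its pointer stays between the two black lines (about 8 N). Press smoothly, never running the carriage against its end stop, and leave everything else where it is. Finish while still gripping and pressing: do not let go, the florist screws it on while you hold.

Things in the scene. Friction and masses are not known exactly. Their poses are not given: they have to be found in the camera images.
- corner_post: plain wooden square corner post, 40 x 40 x 100 tall, 80 to 150 g, standing upright in the basket beside the round post and the short post, in any of three places. Origin: centre of its foot; z up along the post, x and y square to its side faces. Any side face may go against the panel
- basket: low open plank crate fixed to the table, 130 (x) x 290 (y) x 50 tall, walls and floor 6 thick; the three posts stand on its floor in a row along its y, 88 apart. Origin: centre of its underside
- jig: assembly jig fixed to the table: plywood board 12 mm thick, 300 long in x, from y = -70 to +180, with a rear block 72 high along its +y side. Origin on the underside. x runs along the planter panel from the end that already has a post to the bare end; +y is the direction to press. Two black lines on the board beside the bare end are the gauge
- carriage (a joint): how far the carriage with panel has been pushed back along the jig's +y, in m: 0 at rest, hard end stop at 0.040. It is spring-loaded at 400 N/m without preload (0.020 is 8 N) and returns by itself. A small pointer on it stands between the gauge's two black lines from 0.014 to 0.026 (5.6 to 10.4 N)
- seat (a point): point on the carriage, moving with it, axes as the jig's: on the panel's front face (toward jig -y), at the level of the board's top, 20 mm inboard of the bare end. The post's origin belongs 20 mm in front of it (jig -y). The panel is 220 long, 15 thick, 100 high from the board's top; the first post, 40 x 40 x 100, sits on its front face, centred 180 from the seat toward -x
- round_post: the round wooden post, 40 dia x 100 tall, standing in the basket; leave it. Origin: centre of its foot
- short_post: a square post offcut, 40 x 40 and only 65 tall, standing in the basket; leave it. Origin: centre of its foot
- pot: terracotta pot filled with soil, 110 dia x 98 tall, bystander. Origin: centre of its underside
- glue: white glue bottle, 52 dia x 130 tall, bystander. Origin: centre of its underside
- screwdriver: screwdriver lying on the table, bystander. Origin: on its underside
- screw_tin: small open steel tin, 70 dia x 55 tall, bystander. Origin: centre of its underside
- spool: wooden ribbon spool, 64 dia x 50 tall, bystander. Origin: centre of its underside
- tape: roll of clear tape lying flat, 100 dia x 25 tall, bystander. Origin: centre of its underside
Things that resemble listed ones, but are neither listed nor needed, are in the scene too. What is shaped like the corner_post but red or yellow is not meant.

How it is judged:
By the outcome, as a careful person would: the job done as asked, in the order asked, and still so for the second after the job is handed in, while the arm keeps its last pose, push and grip.
It also fails if it takes over 48 s, if anything falls off the work surface, if the arm or the gripper's body presses on something with over 40 N, if the wrist force passes 120 N, or if a joint passes its speed limit or range.

## Working session

There is one attempt and no reset: what is moved stays moved. The work goes in short steps, Python scripts to look and compute and a tool call to move; the robot and the scene stay as the last step left them, time stands still between calls to the robot, and variables do not carry over. Pictures are saved under pics/ and viewed, and the job is handed in when it is done.

Besides the shell and the picture viewer there is one more tool, called after "Emit:" as name([rows], argument=value, ...), one row to a line, values as JSON. play_rows: Moves the arm, as the interface text tells. Its arguments: {"type":"object","properties":{"motion":{"type":"array","items":{"type":"array"}}},"required":["motion"]}

```bash
mkdir -p pics; ls; cat > h.py <<'E'
import numpy as np, cv2
from plant import state, cams, workorder, nets
def cam(n):
    i=cams.camera_info(n); K=np.array(i['K'],float); R,_=cv2.Rodrigues(np.array(i['rvec'],float)); t=np.array(i['tvec'],float).ravel()
    return K,R,t
def cloud(n,d):
    K,R,t=cam(n); v,u=np.indices(d.shape)
    P=np.stack([(u-K[0,2])/K[0,0]*d,(v-K[1,2])/K[1,1]*d,d],-1)
    W=(P-t)@R; W[d<=0]=np.nan
    return W
def proj(n,p):
    K,R,t=cam(n); q=K@(R@np.array(p,float)+t); return q[:2]/q[2]
def shot(n,tag):
    im,d=cams.grab_frame(n); cv2.imwrite(f'pics/{tag}.png',im[...,::-1]); np.savez(f'pics/{tag}.npz',im=im,d=d); return im,d
E
python3 - <<'E'
from h import *
for n in('top','side'):
    shot(n,n+'0')
    K,R,t=cam(n); print(n,K[0,0],'campos',(-R.T@t).round(3),'fwd',R[2].round(2))
    for o in ['corner_post','basket','jig','seat','round_post','short_post']:
        print(o,[(np.round(r['at'],3).tolist(),round(r['score'],2)) for r in nets.landmark_of(n,o)[:4]])
s=state();print(s)
E
```

```text
pics
top 444.3111949725355 campos [ 0.337 -0.072  1.353] fwd [ 0.14 -0.01 -0.99]
corner_post [([0.534, -0.2, 0.008], 0.81), ([0.369, -0.274, -0.003], 0.6), ([0.368, -0.151, -0.001], 0.54)]
basket [([0.529, -0.2, 0.0], 0.6)]
jig [([0.492, 0.193, 0.002], 0.65)]
seat [([0.576, 0.235, 0.014], 0.58)]
round_post [([0.52, -0.285, 0.006], 0.58)]
short_post [([0.549, -0.114, 0.004], 0.66)]
side 382.85975908135384 campos [ 0.142 -0.675  0.856] fwd [ 0.35  0.56 -0.75]
corner_post [([0.368, -0.154, -0.0], 0.95), ([0.368, -0.273, 0.002], 0.93), ([0.534, -0.195, 0.003], 0.7)]
basket [([0.535, -0.202, -0.003], 0.72)]
jig [([0.494, 0.197, -0.002], 0.74)]
seat [([0.752, -0.281, -0.001], 0.7), ([0.576, 0.237, 0.013], 0.6)]
round_post [([0.523, -0.289, 0.004], 0.71), ([0.534, -0.198, -0.003], 0.52)]
short_post [([0.552, -0.106, 0.003], 0.94)]
{'time': 0.7, 'joint_pos': array([ 1.04293038e+00,  5.26707261e-02,  1.61289294e+00, -3.16181607e-05,
        1.47602080e+00, -1.19030674e-01]), 'joint_vel': array([-1.15727655e-03,  2.05719280e-05,  3.50104647e-04, -6.39239841e-04,
       -1.10992245e-03, -1.02551098e-03]), 'joint_efforts': array([-7.58328570e-04, -3.93573403e+01, -3.70361638e+01, -2.57451356e-04,
        7.72542608e-04, -1.11828805e-05]), 'tool_pos': array([0.24847703, 0.57345985, 0.23132596]), 'tool_rot': array([ 0.59109513, -0.38810076,  0.59108003,  0.38808342]), 'contact_force': array([-0.08536196, -0.39224824,  0.67476402]), 'ft_torque': array([-0.06217657,  0.01290461,  0.0367448 ]), 'gripper_width': 0.9997663786404951}
```

View pics/top0.png

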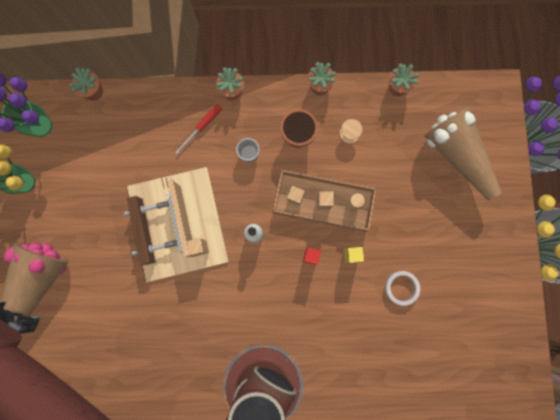

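View pics/side0.png

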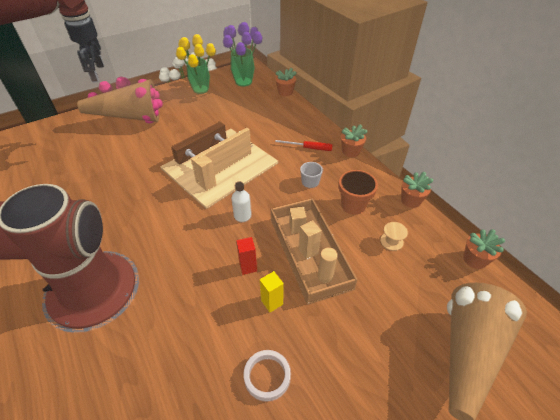

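Top view: the tall square post is the basket's middle one (327,199), with the short one at (296,195) and the round one at (358,200). The red and yellow look-alikes are outside. The jig is at (175,225), with its rear block on the left (world +y), its first post at (192,247) and its bare end toward the top (world +x). Next I measure.

```bash
cat > m.py <<'E'
from h import *
for n in('top','side'):
    z=np.load(f'pics/{n}0.npz'); W=cloud(n,z['d'])
    def box(c,r,zl,zh):
        m=(np.hypot(W[...,0]-c[0],W[...,1]-c[1])<r)&(W[...,2]>zl)&(W[...,2]<zh)
        return W[m]
    def rect(P):
        (c,s,a)=cv2.minAreaRect((P[:,:2]*1000).astype(np.float32)); return np.round(c,1),np.round(s,1),round(a,1),P.shape[0],round(float(np.median(P[:,2])),4)
    print(n)
    print('post top',rect(box((.534,-.2),.045,.098,.115)))
    print('round',rect(box((.52,-.287),.045,.098,.115)))
    print('short',rect(box((.55,-.11),.045,.064,.08)))
    P=box((.53,-.2),.2,.040,.056); print('basket rim',rect(P))
    P=box((.5,.22),.25,.104,.125); print('panel+post tops',rect(P))
    P=box((.5,.22),.22,.006,.018); print('board',rect(P))
    P=box((.5,.3),.2,.064,.08); print('rear',rect(P))
s=state();from scipy.spatial.transform import Rotation as Ro
q=s['tool_rot'];M=Ro.from_quat(np.r_[q[1:],q[0]]).as_matrix();print(M.round(3))
print('jaw yaw',np.degrees(np.arctan2(M[1,2],M[0,2])))
for n,(u0,u1,v0,v1) in {'top':(120,235,160,285),'side':(150,330,120,310)}.items():
    im=cv2.imread(f'pics/{n}0.png')[v0:v1,u0:u1]; k=min(800/im.shape[1],600/im.shape[0]); cv2.imwrite(f'pics/{n}0z.png',cv2.resize(im,None,fx=k,fy=k,interpolation=cv2.INTER_CUBIC))
E
python3 m.py
```

```text
top
post top (array([ 533.1, -194.9]), array([38. , 40.5]), 87.1, 197, 0.1058)
round (array([ 525.4, -283. ]), array([37.7, 38. ]), 85.6, 155, 0.106)
short (array([ 552.9, -109.5]), array([39.8, 40.4]), 66.8, 190, 0.0707)
basket rim (array([ 475.2, -183. ]), array([290.8, 258.9]), 77.6, 702, 0.0487)
panel+post tops (array([509.5, 130.7]), array([220.2, 208.4]), 13.3, 663, 0.1117)
board (array([500.8, 216.1]), array([437.8, 408.2]), 13.1, 5645, 0.0117)
rear (array([477. , 269.4]), array([217.3, 191.2]), 12.2, 844, 0.0715)
side
post top (array([ 530.1, -195.9]), array([41.8, 41.2]), 87.6, 242, 0.1078)
round (array([ 521.2, -285.9]), array([38.3, 37.8]), 19.8, 211, 0.1078)
short (array([ 549.3, -110.9]), array([43.7, 39.5]), 66.9, 194, 0.0732)
basket rim (array([ 527.2, -195.7]), array([293.1, 371.2]), 75.4, 1365, 0.0502)
panel+post tops (array([506.1, 126.7]), array([222.1, 216. ]), 12.0, 577, 0.114)
board (array([503.4, 199.8]), array([436.4, 393.2]), 4.5, 2633, 0.0147)
rear (array([469.9, 271.9]), array([221.2, 191.9]), 15.3, 711, 0.0742)
[[ 0.    -0.918  0.398]
 [-0.     0.398  0.918]
 [-1.    -0.     0.   ]]
jaw yaw 66.57563584834206
```

```bash
python3 - <<'E'
from h import *
z=np.load('pics/top0.npz');W=cloud('top',z['d'])
print((W[160:285:6,120:235:6,2]*1000).round(0).tolist().__str__().replace('],',']\n'))
E
```

```text
[[1.0, -1.0, -4.0, -0.0, -0.0, -3.0, 0.0, 0.0, -2.0, 4.0, 2.0, -4.0, -2.0, 2.0, 5.0, 3.0, 5.0, 1.0, -1.0, -1.0]
 [0.0, -2.0, -1.0, -1.0, 4.0, -6.0, -7.0, -2.0, -0.0, -1.0, -5.0, 2.0, 1.0, -6.0, 4.0, 1.0, 2.0, -2.0, -1.0, 2.0]
 [1.0, 2.0, -3.0, -1.0, 7.0, -4.0, 0.0, 0.0, -1.0, -5.0, -4.0, 10.0, 10.0, 12.0, 13.0, -2.0, 2.0, -3.0, 5.0, -2.0]
 [2.0, -1.0, 0.0, 2.0, 2.0, 3.0, -4.0, 12.0, 8.0, 11.0, 12.0, 8.0, 10.0, 17.0, 11.0, -0.0, -0.0, -1.0, -2.0, 0.0]
 [2.0, -1.0, 12.0, 10.0, 12.0, 8.0, 17.0, 10.0, 108.0, 97.0, 17.0, 14.0, 12.0, 20.0, 14.0, 12.0, -2.0, -2.0, 2.0, 2.0]
 [-3.0, 1.0, 10.0, 11.0, 11.0, 13.0, 12.0, 11.0, 14.0, 115.0, 24.0, 17.0, 8.0, 5.0, 13.0, 14.0, 0.0, 3.0, -4.0, 0.0]
 [4.0, 0.0, 72.0, 7.0, 13.0, 13.0, 8.0, 13.0, 57.0, 113.0, 50.0, 15.0, 15.0, 9.0, 12.0, 8.0, -5.0, -2.0, 3.0, 3.0]
 [0.0, -4.0, 73.0, 63.0, 6.0, 12.0, 13.0, 57.0, 62.0, 111.0, 69.0, 9.0, 12.0, 15.0, 16.0, 9.0, 5.0, -3.0, -2.0, 0.0]
 [3.0, -0.0, 75.0, 75.0, 47.0, 51.0, 13.0, 16.0, 14.0, 111.0, 88.0, 14.0, 12.0, 8.0, 12.0, 13.0, 3.0, -5.0, -3.0, -1.0]
 [-2.0, 45.0, 75.0, 72.0, 28.0, 9.0, 8.0, 13.0, 11.0, 57.
[... 658 characters left out ...]
.0]
 [-2.0, -2.0, -3.0, 74.0, 73.0, 51.0, 15.0, 8.0, 10.0, 9.0, 55.0, 114.0, 111.0, 109.0, 79.0, 9.0, 11.0, 9.0, 1.0, -2.0]
 [-7.0, 4.0, -5.0, 73.0, 68.0, 55.0, 7.0, 9.0, 11.0, 11.0, 13.0, 8.0, 20.0, 8.0, 10.0, 18.0, 19.0, 10.0, 1.0, nan]
 [-1.0, -3.0, 0.0, 0.0, 68.0, 53.0, 10.0, 18.0, 10.0, 13.0, 15.0, 18.0, 12.0, 9.0, 9.0, 14.0, 12.0, 13.0, -3.0, 1.0]
 [0.0, -0.0, 2.0, 0.0, 12.0, 9.0, 10.0, 13.0, 14.0, 16.0, 17.0, 13.0, 14.0, 12.0, -1.0, 3.0, -1.0, 1.0, -1.0, -0.0]
 [4.0, -1.0, -3.0, -2.0, -0.0, 9.0, 14.0, 12.0, 13.0, 13.0, -2.0, 1.0, -5.0, 3.0, -1.0, 3.0, 0.0, 4.0, 3.0, -3.0]
 [-3.0, 3.0, 1.0, 2.0, 4.0, 13.0, -2.0, 2.0, -6.0, 0.0, -2.0, -0.0, -4.0, -3.0, -4.0, -1.0, 2.0, -1.0, -4.0, 1.0]]
```

View pics/top0z.png

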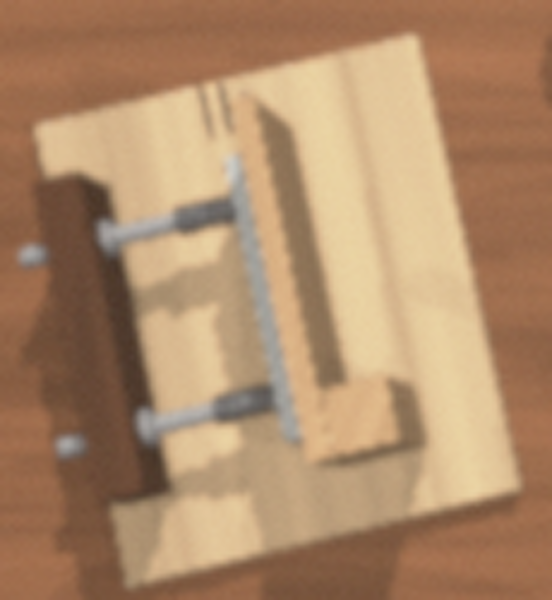

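View pics/side0z.png

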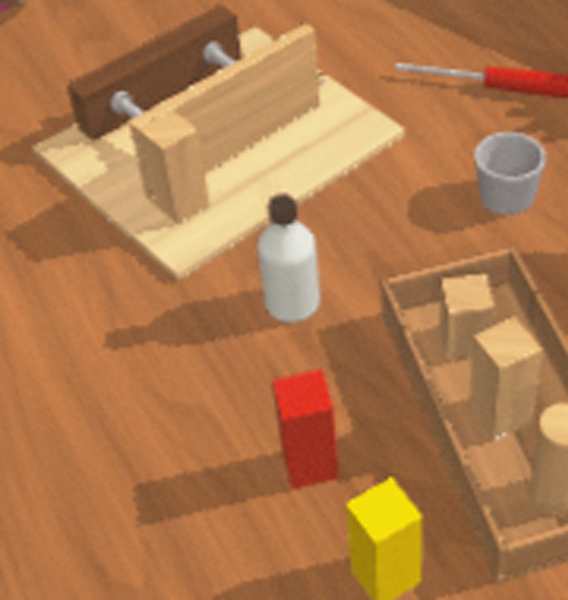

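```bash
cat > m2.py <<'E'
from h import *
def atz(n,uv,z):
    K,R,t=cam(n); uv=np.asarray(uv,float); r=np.c_[(uv[:,0]-K[0,2])/K[0,0],(uv[:,1]-K[1,2])/K[1,1],np.ones(len(uv))]@R
    c=-R.T@t; return c+r*((z-c[2])/r[:,2])[:,None]
def blob(n,d,c,r,z,tol=.012):
    W=cloud(n,d); m=(np.hypot(W[...,0]-c[0],W[...,1]-c[1])<r)&(abs(W[...,2]-z)<tol)
    m=m.astype(np.uint8)
    k,l,st,_=cv2.connectedComponentsWithStats(m); i=1+np.argmax(st[1:,4]); m=(l==i)
    m=cv2.morphologyEx(m.astype(np.uint8),cv2.MORPH_CLOSE,np.ones((3,3)))
    v,u=np.nonzero(m); return atz(n,np.c_[u,v],z)
def rect(P): 
    (c,s,a)=cv2.minAreaRect((P[:,:2]*1000).astype(np.float32)); return np.round(c,1),np.round(s,1),round(a,1),len(P)
if __name__=='__main__':
  for n in('top','side'):
    d=np.load(f'pics/{n}0.npz')['d'];print(n)
    print('post',rect(blob(n,d,(.532,-.196),.045,.106)))
    print('round',rect(blob(n,d,(.522,-.285),.045,.106)))
    print('short',rect(blob(n,d,(.551,-.110),.045,.071,.01)))
    P=blob(n,d,(.5,.2),.2,.112); print('panel+p',rect(P), P[P[:,0].argmax()].round(3))
    # panel only: take points, rotate
    for a in [10,11,12,13,14]:
        c,s=np.cos(np.radians(a)),np.sin(np.radians(a)); X=P[:,0]*c+P[:,1]*s; Y=-P[:,0]*s+P[:,1]*c
        q=(X>X.min()+.05); b=[np.percentile(Y[q&(X>x)&(X<x+.02)],[0,100]) for x in np.arange(X.min()+.05,X.max()-.02,.03)]
        print(a,(np.array(b).T*1000).round(0).tolist(),(X.min()*1000).round(),(X.max()*1000).round())
    print('rear',rect(blob(n,d,(.47,.32),.2,.072)))
    W=cloud(n,d)
    print('board',rect(blob(n,d,(.5,.22),.25,.012,.005)))
E
python3 m2.py
```

```text
top
post (array([ 532.1, -194.8]), array([37.1, 40.7]), 87.9, 210)
round (array([ 524.1, -282.7]), array([38.1, 38.9]), 42.7, 160)
short (array([ 552.5, -109.5]), array([39.7, 41.1]), 66.9, 190)
panel+p (array([491.6, 205.2]), array([221.2,  56.2]), 14.0, 688) [0.594 0.251 0.112]
10 [[123.0, 125.0, 126.0, 128.0, 128.0], [141.0, 142.0, 143.0, 144.0, 145.0]] 409.0 629.0
11 [[115.0, 116.0, 117.0, 118.0, 118.0], [132.0, 133.0, 134.0, 134.0, 135.0]] 411.0 631.0
12 [[107.0, 108.0, 107.0, 109.0, 108.0], [124.0, 124.0, 124.0, 125.0, 125.0]] 413.0 633.0
13 [[99.0, 99.0, 98.0, 99.0, 98.0, 98.0], [116.0, 115.0, 115.0, 115.0, 115.0, 114.0]] 415.0 635.0
14 [[90.0, 90.0, 89.0, 89.0, 87.0, 87.0], [107.0, 107.0, 106.0, 105.0, 104.0, 103.0]] 416.0 637.0
rear (array([460.5, 345.2]), array([199.9,  34. ]), 12.4, 793)
board (array([482.6, 248.8]), array([299.3, 252.1]), 12.5, 4839)
side
post (array([ 527.6, -199. ]), array([49.5, 46.4]), 87.1, 267)
round (array([ 519.8, -285.7]), array([47.1, 38. ]), 52.7, 230)
short (array([ 548. , -112.8]), array([50.6, 41.5]), 66.7, 209)
panel+p (array([487. , 206.6]), array([231.2,  69.5]), 16.9, 597) [0.595 0.242 0.112]
10 [[112.0, 115.0, 115.0, 118.0, 118.0, 121.0], [144.0, 145.0, 147.0, 147.0, 149.0, 150.0]] 402.0 629.0
11 [[105.0, 107.0, 106.0, 108.0, 107.0, 110.0], [136.0, 137.0, 138.0, 137.0, 138.0, 140.0]] 403.0 631.0
12 [[97.0, 98.0, 97.0, 99.0, 97.0, 99.0], [128.0, 128.0, 128.0, 128.0, 128.0, 129.0]] 405.0 634.0
13 [[89.0, 90.0, 87.0, 89.0, 87.0, 89.0], [119.0, 119.0, 118.0, 118.0, 118.0, 118.0]] 407.0 636.0
14 [[81.0, 81.0, 78.0, 79.0, 77.0, 78.0], [111.0, 110.0, 109.0, 108.0, 108.0, 107.0]] 408.0 637.0
rear (array([458.1, 340. ]), array([205.8,  52.1]), 12.4, 539)
board (array([479.9, 249.2]), array([304. , 257.5]), 12.2, 2520)
```

Both cameras and the networks agree. The post top is at (0.532, -0.195) with its faces at -2.5°, the jig yaw is 12.5°, and the seat is about (0.5765, 0.235, 0.012). I'll grip with the jaws across the row (yaw -2.5°) and move over now.

Emit:
play_rows([
  [-1,[0.014,-0.038,0],-0.06],
  [-1,[0.028,-0.077,0],-0.12],
  [-1,[0.042,-0.115,0],-0.18],
  [-1,[0.056,-0.154,0],-0.24],
  [-1,[0.071,-0.192,0],-0.3],
])

```text
time: 1.2
tool_pos: [0.3196, 0.38, 0.2314]
tool_rot: [0.643, -0.295, 0.643, 0.295]
contact_force: [1.0, -0.2, 0.5]
gripper_width: 0.999
```

Emit:
play_rows([
  [-1,[0.014,-0.038,0],-0.06],
  [-1,[0.028,-0.077,0],-0.12],
  [-1,[0.042,-0.115,0],-0.18],
  [-1,[0.056,-0.154,0],-0.24],
  [-1,[0.071,-0.192,0],-0.3],
])

```text
time: 1.7
tool_pos: [0.3907, 0.1879, 0.2316]
tool_rot: [0.68, -0.195, 0.679, 0.195]
contact_force: [0.6, 0.4, 0.2]
gripper_width: 1.003
```

Emit:
play_rows([
  [-1,[0.014,-0.038,0],-0.06],
  [-1,[0.028,-0.077,0],-0.12],
  [-1,[0.042,-0.115,0],-0.18],
  [-1,[0.056,-0.154,0],-0.24],
  [-1,[0.071,-0.192,0],-0.3],
])

```text
time: 2.2
tool_pos: [0.4618, -0.0043, 0.2317]
tool_rot: [0.702, -0.091, 0.701, 0.091]
contact_force: [0.6, 0.2, 0.5]
gripper_width: 1.001
```

Emit:
play_rows([
  [-1,[0.014,-0.038,0],-0.06],
  [-1,[0.028,-0.077,0],-0.12],
  [-1,[0.042,-0.115,0],-0.18],
  [-1,[0.056,-0.154,0],-0.24],
  [-1,[0.071,-0.192,0],-0.3],
])

```text
time: 2.7
tool_pos: [0.5328, -0.1964, 0.2314]
tool_rot: [0.707, 0.014, 0.707, -0.015]
contact_force: [0.4, 0.7, -0.5]
gripper_width: 0.995
```

Emit:
play_rows([
  [-1,[-0.001,0.001,-0.045],0],
  [-1,[-0.001,0.001,-0.085],0],
  [-1,[-0.001,0.001,-0.125],0],
  [-1,[-0.001,0.001,-0.155],0],
  [-1,[-0.001,0.001,-0.171],0],
])

```text
time: 3.2
tool_pos: [0.5295, -0.1926, 0.0569]
tool_rot: [0.705, 0.014, 0.709, -0.013]
contact_force: [-0.3, 0.9, 0.0]
gripper_width: 0.996
```

Emit:
play_rows([
  [-0.2,[0,0,0],0],
  [0.2,[0,0,0],0],
  [0.6,[0,0,0],0],
  [1,[0,0,0],0],
  [1,[0,0,0],0],
])

```text
time: 3.7
tool_pos: [0.5331, -0.1943, 0.0629]
tool_rot: [0.708, 0.013, 0.706, -0.014]
contact_force: [-1.0, -0.3, 6.3]
gripper_width: 0.464
```

Emit:
play_rows([
  [1,[0,0,0],0],
  [1,[0,0,0],0],
  [1,[0,0,0],0],
  [1,[0,0,0],0],
])

```text
time: 4.1
tool_pos: [0.5331, -0.1943, 0.0629]
tool_rot: [0.708, 0.013, 0.706, -0.014]
contact_force: [-1.3, 0.2, 6.9]
gripper_width: 0.46
```

Opening 0.46 × 85 mm = 39 mm, so the post is gripped. I'll lift straight up.

Emit:
play_rows([
  [1,[0,0,0.015],0],
  [1,[0,0,0.045],0],
  [1,[0,0,0.08],0],
  [1,[0,0,0.12],0],
  [1,[0,0,0.15],0],
])

```text
time: 4.6
tool_pos: [0.5318, -0.1937, 0.2139]
tool_rot: [0.708, 0.013, 0.706, -0.014]
contact_force: [0.5, -0.5, -1.0]
gripper_width: 0.463
```

Emit:
play_rows([
  [1,[0,0,0],0],
])

```text
time: 4.7
tool_pos: [0.5341, -0.1949, 0.2176]
tool_rot: [0.711, 0.012, 0.703, -0.015]
contact_force: [0.1, -0.6, -0.8]
gripper_width: 0.464
```

```bash
python3 - <<'E'
from h import *
shot('side','side1');shot('top','top1')
for n in ('side','top'): print(n,[(np.round(r['at'],3).tolist(),round(r['score'],2)) for r in nets.landmark_of(n,'corner_post')[:4]])
s=state();print(s['tool_pos'],s['contact_force'],s['ft_torque'])
im=cv2.imread('pics/side1.png')[80:330,150:400];cv2.imwrite('pics/side1z.png',cv2.resize(im,(600,600),interpolation=cv2.INTER_CUBIC))
E
```

```text
side [([0.372, -0.276, -0.001], 0.87), ([0.366, -0.157, -0.001], 0.75), ([0.536, -0.198, 0.158], 0.65)]
top [([0.369, -0.271, 0.002], 0.8), ([0.534, -0.2, 0.158], 0.36)]
[ 0.53038201 -0.19297111  0.20842009] [-0.47207647 -0.0831492  -0.57927621] [ 0.09224083  0.00500397 -0.01615989]
```

View pics/side1z.png

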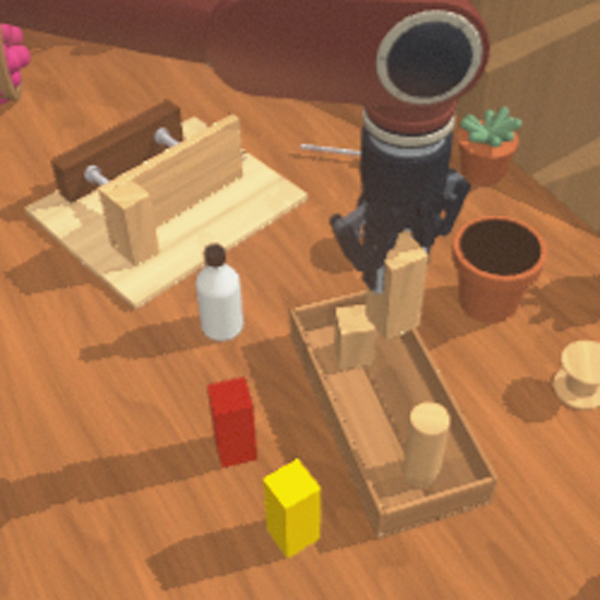

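Side view: the post hangs upright in the jaws, and the short and round posts are still standing in the basket. I'll carry it to 25 mm in front of the panel's bare end.

Emit:
play_rows([
  [1,[0.005,0.03,0],0.03],
  [1,[0.011,0.07,0],0.06],
  [1,[0.017,0.11,0],0.09],
  [1,[0.023,0.15,0],0.12],
  [1,[0.029,0.19,0],0.15],
])

```text
time: 5.4
tool_pos: [0.5592, -0.0019, 0.2077]
tool_rot: [0.705, -0.04, 0.707, 0.04]
contact_force: [0.3, -0.2, -1.7]
gripper_width: 0.461
```

Emit:
play_rows([
  [1,[0.006,0.045,0],0.03],
  [1,[0.012,0.09,0],0.06],
  [1,[0.018,0.135,0],0.09],
  [1,[0.023,0.17,0],0.107],
  [1,[0.026,0.194,0],0.107],
])

```text
time: 5.9
tool_pos: [0.585, 0.1928, 0.2074]
tool_rot: [0.701, -0.078, 0.704, 0.078]
contact_force: [0.6, -0.5, -0.9]
gripper_width: 0.461
```

Emit:
play_rows([
  [1,[0,0,-0.03],0],
  [1,[0,0,-0.06],0],
  [1,[0,0,-0.09],0],
  [1,[0,0,-0.11],0],
  [1,[0,0,-0.12],0],
])

```text
time: 6.4
tool_pos: [0.5831, 0.1899, 0.0849]
tool_rot: [0.7, -0.078, 0.706, 0.077]
contact_force: [-0.2, -0.4, -1.0]
gripper_width: 0.462
```

Emit:
play_rows([
  [1,[0,0,0],0],
  [1,[0,0,0],0],
  [1,[0,0,0],0],
  [1,[0,0,0],0],
])

```text
time: 6.8
tool_pos: [0.5875, 0.1906, 0.092]
tool_rot: [0.704, -0.077, 0.702, 0.077]
contact_force: [-0.5, -0.5, -1.5]
gripper_width: 0.463
```

```bash
python3 - <<'E'
from h import *
shot('side','side2');shot('top','top2')
for n in ('side','top'):
  for o in('corner_post','seat'): print(n,o,[(np.round(r['at'],3).tolist(),round(r['score'],2)) for r in nets.landmark_of(n,o)[:4]])
s=state();print(s['tool_pos'],s['contact_force'],s['ft_torque'])
from scipy.spatial.transform import Rotation as Ro
q=s['tool_rot'];M=Ro.from_quat(np.r_[q[1:],q[0]]).as_matrix();print(M.round(3),np.degrees(np.arctan2(M[1,2],M[0,2])))
im=cv2.imread('pics/side2.png')[80:230,140:310];cv2.imwrite('pics/side2z.png',cv2.resize(im,(680,600),interpolation=cv2.INTER_CUBIC))
im=cv2.imread('pics/top2.png')[140:290,110:280];cv2.imwrite('pics/top2z.png',cv2.resize(im,(680,600),interpolation=cv2.INTER_CUBIC))
E
```

```text
side corner_post [([0.37, -0.156, 0.0], 0.73), ([0.369, -0.275, 0.0], 0.68), ([0.592, 0.19, 0.035], 0.64)]
side seat [([0.574, 0.233, 0.012], 0.68)]
top corner_post [([0.37, -0.276, -0.003], 0.84), ([0.588, 0.186, 0.035], 0.42)]
top seat [([0.697, 0.031, 0.001], 0.72), ([0.577, 0.235, 0.012], 0.5)]
[0.58654941 0.19050544 0.09061002] [ 0.49131997  0.37759604 -0.32719005] [0.00538927 0.01817639 0.00532083]
[[ 0.    -0.217  0.976]
 [ 0.     0.976  0.217]
 [-1.     0.     0.   ]] 12.54752246430851
```

View pics/side2z.png

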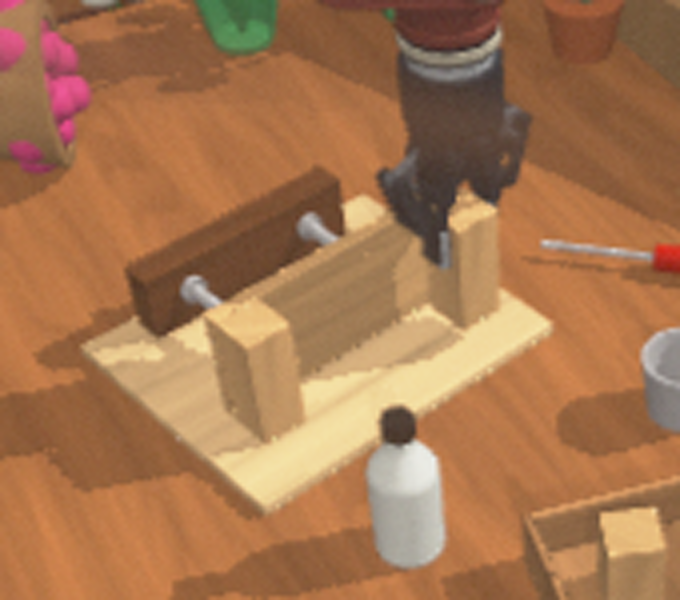

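View pics/top2z.png

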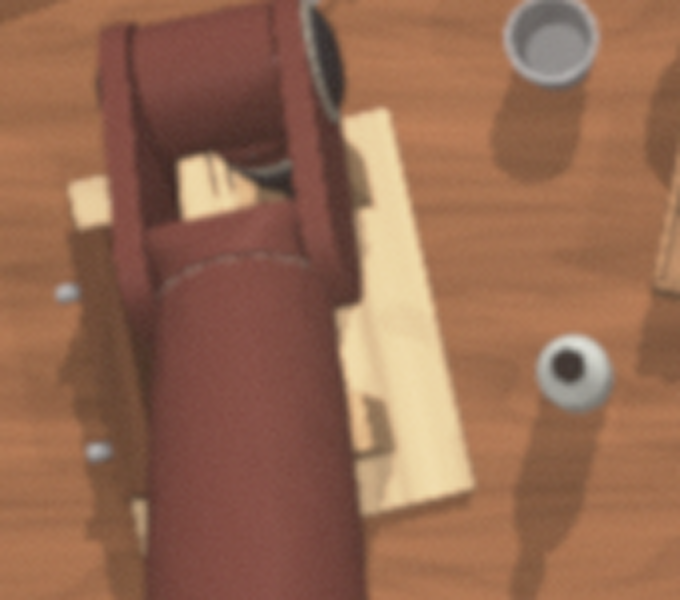

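```bash
cat > m3.py <<'E'
from h import *
import sys
a=np.radians(12.5);c,s=np.cos(a),np.sin(a)
def ana(tag,n='side'):
    d=np.load(f'pics/{tag}.npz')['d'];W=cloud(n,d)
    X=W[...,0]*c+W[...,1]*s;Y=-W[...,0]*s+W[...,1]*c;Z=W[...,2]
    # first post front face rows and held post front face
    for nm,x0,x1,ylo,yhi in(('first',.40,.47,.03,.12),('held',.57,.66,.02,.12)):
        for zl in np.arange(.02,.13,.012):
            m=(X>x0)&(X<x1)&(Y>ylo)&(Y<yhi)&(Z>zl)&(Z<zl+.012)
            if m.sum()<4: continue
            y0=np.percentile(Y[m],15)
            f=m&(Y<y0+.008)
            print(tag,nm,'z%.3f'%zl,m.sum(),'Yfront med %.4f'%np.median(Y[f]),'X %.4f..%.4f'%(X[f].min(),X[f].max()))
    m=(X>.44)&(X<.57)&(Y>.08)&(Y<.15)&(Z>.03)&(Z<.1)
    print('panel front Y',np.median(Y[m]),m.sum())
if __name__=='__main__': ana(sys.argv[1])
E
python3 m3.py side2; python3 m3.py side0 | grep -v held
```

```text
side2 first z0.020 53 Yfront med 0.0661 X 0.4116..0.4513
side2 first z0.032 58 Yfront med 0.0664 X 0.4120..0.4523
side2 first z0.044 56 Yfront med 0.0663 X 0.4121..0.4505
side2 first z0.056 60 Yfront med 0.0663 X 0.4112..0.4511
side2 first z0.068 57 Yfront med 0.0669 X 0.4107..0.4503
side2 first z0.080 68 Yfront med 0.0658 X 0.4130..0.4519
side2 first z0.092 66 Yfront med 0.0664 X 0.4120..0.4523
side2 first z0.104 191 Yfront med 0.0674 X 0.4113..0.4510
side2 first z0.116 58 Yfront med 0.0691 X 0.4169..0.4497
side2 held z0.020 27 Yfront med 0.1064 X 0.5726..0.6176
side2 held z0.032 53 Yfront med 0.0394 X 0.5943..0.6362
side2 held z0.044 77 Yfront med 0.0385 X 0.5926..0.6338
side2 held z0.056 84 Yfront med 0.0380 X 0.5915..0.6331
side2 held z0.068 83 Yfront med 0.0385 X 0.5928..0.6343
side2 held z0.080 73 Yfront med 0.0382 X 0.5930..0.6312
side2 held z0.092 69 Yfront med 0.0384 X 0.5918..0.6309
side2 held z0.104 82 Yfront med 0.0377 X 0.5919..0.6321
side2 held z0.116 62 Yfront med 0.0381 X 0.5928..0.6343
side2 held z0.128 124 Yfront med 0.0388 X 0.5931..0.6341
panel front Y 0.10582357604415368 440
side0 first z0.020 53 Yfront med 0.0667 X 0.4119..0.4510
side0 first z0.032 59 Yfront med 0.0662 X 0.4116..0.4517
side0 first z0.044 59 Yfront med 0.0668 X 0.4116..0.4499
side0 first z0.056 56 Yfront med 0.0663 X 0.4120..0.4531
side0 first z0.068 62 Yfront med 0.0665 X 0.4118..0.4503
side0 first z0.080 62 Yfront med 0.0665 X 0.4125..0.4533
side0 first z0.092 69 Yfront med 0.0665 X 0.4117..0.4511
side0 first z0.104 210 Yfront med 0.0669 X 0.4110..0.4529
side0 first z0.116 40 Yfront med 0.0693 X 0.4129..0.4489
panel front Y 0.1061186388558519 441
```

Emit:
play_rows([
  [1,[-0.001,0,-0.006],0],
  [1,[-0.001,0,-0.012],0],
  [1,[-0.001,0,-0.016],0],
  [1,[-0.001,0,-0.019],0],
  [1,[-0.001,0,-0.019],0],
])

```text
time: 7.6
tool_pos: [0.5849, 0.1904, 0.0703]
tool_rot: [0.702, -0.077, 0.703, 0.077]
contact_force: [-0.4, -0.1, -0.9]
gripper_width: 0.463
```

Emit:
play_rows([
  [1,[0,0,0],0],
  [1,[0,0,0],0],
  [1,[0,0,0],0],
  [1,[0,0,0],0],
  [1,[0,0,0],0],
])

```text
time: 8.1
tool_pos: [0.5855, 0.1905, 0.0715]
tool_rot: [0.703, -0.077, 0.703, 0.077]
contact_force: [0.2, -0.1, -1.2]
gripper_width: 0.459
```

Emit:
play_rows([
  [1,[0,0,-0.0005],0],
  [1,[0,0,-0.001],0],
  [1,[0,0,-0.001],0],
  [1,[0,0,-0.001],0],
])

```text
time: 8.5
tool_pos: [0.5854, 0.1905, 0.0702]
tool_rot: [0.703, -0.077, 0.703, 0.077]
contact_force: [-0.2, 0.1, -1.0]
gripper_width: 0.469
```

Emit:
play_rows([
  [1,[0,0,-0.0005],0],
  [1,[0,0,-0.001],0],
  [1,[0,0,-0.001],0],
  [1,[0,0,-0.001],0],
])

```text
time: 8.9
tool_pos: [0.5854, 0.1905, 0.0693]
tool_rot: [0.703, -0.077, 0.703, 0.077]
contact_force: [-1.0, 0.9, -1.1]
gripper_width: 0.464
```

Emit:
play_rows([
  [1,[0,0,-0.0005],0],
  [1,[0,0,-0.001],0],
  [1,[0,0,-0.001],0],
  [1,[0,0,-0.001],0],
])

```text
time: 9.3
tool_pos: [0.5857, 0.1906, 0.069]
tool_rot: [0.703, -0.077, 0.703, 0.077]
contact_force: [-3.0, 0.4, 5.4]
gripper_width: 0.458
```

```bash
python3 - <<'E'
from h import *
for i in range(3):
    im,d=shot('side','side3'); s=state();print(s['tool_pos'],s['contact_force'],s['ft_torque'])
E
python3 m3.py side3|grep -v first
```

```text
[0.58567938 0.19055214 0.06904218] [-3.17604189  0.47412786  5.85006194] [-0.11206356  0.4948506  -0.01250497]
[0.58569016 0.19055453 0.0690233 ] [-3.42910209 -0.46148884  4.59083251] [-0.09638286  0.45209142 -0.06948147]
[0.58567993 0.19055868 0.0690204 ] [-3.5185371  -0.32118552  5.60937551] [-0.0482284   0.48251084 -0.0219953 ]
side3 held z0.020 80 Yfront med 0.0390 X 0.5906..0.6288
side3 held z0.032 72 Yfront med 0.0390 X 0.5921..0.6299
side3 held z0.044 83 Yfront med 0.0389 X 0.5909..0.6315
side3 held z0.056 69 Yfront med 0.0384 X 0.5916..0.6300
side3 held z0.068 69 Yfront med 0.0388 X 0.5912..0.6311
side3 held z0.080 64 Yfront med 0.0387 X 0.5905..0.6295
side3 held z0.092 70 Yfront med 0.0388 X 0.5900..0.6297
side3 held z0.104 117 Yfront med 0.0389 X 0.5911..0.6324
side3 held z0.116 86 Yfront med 0.0480 X 0.5702..0.6570
side3 held z0.128 47 Yfront med 0.0476 X 0.5813..0.6573
panel front Y 0.10620492357186685 439
```

Board contact came at TCP z 0.069, as predicted. I'll unload it slightly and move toward the panel (28 mm gap measured), along jig +y = (-0.216, 0.976).

Emit:
play_rows([
  [1,[0.0005,0,0.0006],0],
  [1,[-0.0008,0.007,0.0006],0],
  [1,[-0.0022,0.014,0.0006],0],
  [1,[-0.0034,0.019,0.0006],0],
  [1,[-0.0044,0.0236,0.0006],0],
])

```text
time: 9.95
tool_pos: [0.5812, 0.2147, 0.069]
tool_rot: [0.703, -0.078, 0.703, 0.077]
contact_force: [-0.3, -2.4, 2.2]
gripper_width: 0.463
```

Emit:
play_rows([
  [1,[0,0,0],0],
  [1,[0,0,0],0],
  [1,[0,0,0],0],
])

```text
time: 10.25
tool_pos: [0.581, 0.2147, 0.0691]
tool_rot: [0.703, -0.077, 0.703, 0.078]
contact_force: [-0.6, 1.8, 3.1]
gripper_width: 0.458
```

```bash
python3 - <<'E'
from h import *
for i in range(2):
    im,d=shot('side','side4'); s=state();print(s['tool_pos'],s['contact_force'],s['ft_torque'])
E
python3 m3.py side4
```

```text
[0.58103996 0.2145304  0.06906088] [0.37409878 2.48653331 3.99108762] [ 0.34649348 -0.0612513  -0.01726682]
[0.58105924 0.21443144 0.0690522 ] [-1.31237887  2.10684636  1.67264562] [0.38903067 0.00964713 0.04101926]
side4 first z0.020 51 Yfront med 0.0661 X 0.4111..0.4496
side4 first z0.032 63 Yfront med 0.0664 X 0.4117..0.4505
side4 first z0.044 54 Yfront med 0.0665 X 0.4114..0.4520
side4 first z0.056 56 Yfront med 0.0658 X 0.4126..0.4515
side4 first z0.068 62 Yfront med 0.0665 X 0.4111..0.4512
side4 first z0.080 63 Yfront med 0.0662 X 0.4121..0.4535
side4 first z0.092 73 Yfront med 0.0666 X 0.4125..0.4507
side4 first z0.104 197 Yfront med 0.0674 X 0.4122..0.4520
side4 first z0.116 45 Yfront med 0.0827 X 0.4123..0.4469
side4 held z0.020 66 Yfront med 0.0639 X 0.5917..0.6335
side4 held z0.032 64 Yfront med 0.0635 X 0.5893..0.6349
side4 held z0.044 70 Yfront med 0.0622 X 0.5916..0.6303
side4 held z0.056 62 Yfront med 0.0635 X 0.5928..0.6291
side4 held z0.068 50 Yfront med 0.0635 X 0.5912..0.6318
side4 held z0.080 69 Yfront med 0.0630 X 0.5913..0.6332
side4 held z0.092 64 Yfront med 0.0628 X 0.5923..0.6332
side4 held z0.104 108 Yfront med 0.0639 X 0.5916..0.6329
side4 held z0.116 83 Yfront med 0.0729 X 0.5709..0.6589
side4 held z0.128 48 Yfront med 0.0730 X 0.5823..0.6596
panel front Y 0.10605377627100501 434
```

Emit:
play_rows([
  [1,[0,0,0.0005],0],
  [1,[-0.0002,0.001,0.0005],0],
  [1,[-0.0004,0.002,0.0005],0],
  [1,[-0.0006,0.003,0.0005],0],
  [1,[-0.0009,0.004,0.0005],0],
])

```text
time: 10.85
tool_pos: [0.5799, 0.2179, 0.0691]
tool_rot: [0.703, -0.077, 0.703, 0.077]
contact_force: [0.0, -1.3, 0.4]
gripper_width: 0.459
```

Emit:
play_rows([
  [1,[-0.0002,0.001,0],0],
  [1,[-0.0004,0.002,0],0],
  [1,[-0.0007,0.003,0],0],
  [1,[-0.0009,0.004,0],0],
  [1,[-0.0011,0.005,0],0],
])

```text
time: 11.35
tool_pos: [0.5788, 0.2229, 0.0691]
tool_rot: [0.703, -0.077, 0.703, 0.077]
contact_force: [-0.5, -2.5, -1.1]
gripper_width: 0.457
```

Emit:
play_rows([
  [1,[-0.0002,0.001,0],0],
  [1,[-0.0004,0.002,0],0],
  [1,[-0.0007,0.003,0],0],
  [1,[-0.0009,0.004,0],0],
  [1,[-0.0011,0.005,0],0],
])

```text
time: 11.85
tool_pos: [0.5777, 0.2278, 0.0691]
tool_rot: [0.703, -0.077, 0.703, 0.077]
contact_force: [1.0, -4.0, -3.0]
gripper_width: 0.46
```

```bash
cat > f.py <<'E'
from h import *
import sys
a=np.radians(12.5);c,s_=np.cos(a),np.sin(a)
F=[];
for i in range(4):
    shot('side' if i%2 else 'top',('side' if i%2 else 'top')+sys.argv[1]); s=state();p=s['tool_pos'];f=s['contact_force'];F.append(np.r_[p[0]*c+p[1]*s_,-p[0]*s_+p[1]*c,p[2],f[0]*c+f[1]*s_,-f[0]*s_+f[1]*c,f[2],s['ft_torque']])
print('jigX,Y,z,Fx,Fy,Fz,T',np.mean(F,0).round(4))
q=s['tool_rot'];from scipy.spatial.transform import Rotation as Ro
M=Ro.from_quat(np.r_[q[1:],q[0]]).as_matrix();print('x axis',M[:,0].round(4),'yaw',np.degrees(np.arctan2(M[1,2],M[0,2])).round(2),s['time'])
E
python3 f.py 5;python3 m3.py side5
```

```text
jigX,Y,z,Fx,Fy,Fz,T [ 0.6134  0.0975  0.0691  0.3152 -3.9683 -2.9759 -0.7574 -0.1483 -0.07  ]
x axis [-5.e-04 -3.e-04 -1.e+00] yaw 12.55 12.05
side5 first z0.020 49 Yfront med 0.0764 X 0.4124..0.4518
side5 first z0.032 51 Yfront med 0.0774 X 0.4132..0.4534
side5 first z0.044 52 Yfront med 0.0772 X 0.4113..0.4513
side5 first z0.056 50 Yfront med 0.0770 X 0.4117..0.4515
side5 first z0.068 54 Yfront med 0.0771 X 0.4119..0.4524
side5 first z0.080 58 Yfront med 0.0772 X 0.4116..0.4525
side5 first z0.092 62 Yfront med 0.0771 X 0.4114..0.4524
side5 first z0.104 163 Yfront med 0.0778 X 0.4120..0.4506
side5 first z0.116 39 Yfront med 0.0854 X 0.4127..0.4489
side5 held z0.020 61 Yfront med 0.0769 X 0.5917..0.6329
side5 held z0.032 64 Yfront med 0.0765 X 0.5923..0.6302
side5 held z0.044 65 Yfront med 0.0763 X 0.5912..0.6313
side5 held z0.056 56 Yfront med 0.0766 X 0.5897..0.6285
side5 held z0.068 57 Yfront med 0.0764 X 0.5908..0.6300
side5 held z0.080 64 Yfront med 0.0772 X 0.5912..0.6322
side5 held z0.092 64 Yfront med 0.0775 X 0.5914..0.6316
side5 held z0.104 106 Yfront med 0.0780 X 0.5919..0.6339
side5 held z0.116 77 Yfront med 0.0865 X 0.5716..0.6548
side5 held z0.128 49 Yfront med 0.0876 X 0.5730..0.6592
panel front Y 0.11660322145239461 440
```

Carriage is at about 10.7 mm (the panel moved from 0.1060 to 0.1166) with Fy about -4 N, which matches the 400 N/m spring. I'll press on another 9.3 mm.

Emit:
play_rows([
  [1,[-0.0002,0.001,0],0],
  [1,[-0.0004,0.002,0],0],
  [1,[-0.0007,0.003,0],0],
  [1,[-0.0009,0.004,0],0],
  [1,[-0.0011,0.005,0],0],
])

```text
time: 12.55
tool_pos: [0.5767, 0.2326, 0.0691]
tool_rot: [0.703, -0.078, 0.703, 0.077]
contact_force: [1.0, -7.1, -2.8]
gripper_width: 0.464
```

Emit:
play_rows([
  [1,[-0.0002,0.001,0],0],
  [1,[-0.0004,0.002,0],0],
  [1,[-0.0007,0.003,0],0],
  [1,[-0.0008,0.0037,0],0],
  [1,[-0.0009,0.0042,0],0],
])

```text
time: 13.05
tool_pos: [0.5759, 0.2363, 0.0691]
tool_rot: [0.703, -0.078, 0.703, 0.077]
contact_force: [1.5, -8.8, -4.0]
gripper_width: 0.459
```

Emit:
play_rows([
  [1,[0,0,0],0],
  [1,[0,0,0],0],
  [1,[0,0,0],0],
  [1,[0,0,0],0],
  [1,[0,0,0],0],
])

```text
time: 13.55
tool_pos: [0.5759, 0.2363, 0.0691]
tool_rot: [0.703, -0.078, 0.703, 0.077]
contact_force: [1.4, -7.7, -2.8]
gripper_width: 0.462
```

```bash
python3 f.py 6;python3 m3.py side6; python3 - <<'E'
import cv2
im=cv2.imread('pics/side6.png')[80:230,140:310];cv2.imwrite('pics/side6z.png',cv2.resize(im,(680,600),interpolation=cv2.INTER_CUBIC))
im=cv2.imread('pics/top6.png')[165:225,120:200];cv2.imwrite('pics/top6z.png',cv2.resize(im,(800,600),interpolation=cv2.INTER_CUBIC))
E
```

```text
jigX,Y,z,Fx,Fy,Fz,T [ 0.6134  0.1061  0.0691 -0.3961 -7.6962 -3.2    -1.1156 -0.2011 -0.0998]
x axis [-5.0e-04 -1.8e-03 -1.0e+00] yaw 12.53 13.75
side6 first z0.020 49 Yfront med 0.0852 X 0.4132..0.4502
side6 first z0.032 46 Yfront med 0.0857 X 0.4126..0.4520
side6 first z0.044 53 Yfront med 0.0856 X 0.4114..0.4505
side6 first z0.056 45 Yfront med 0.0854 X 0.4124..0.4524
side6 first z0.068 54 Yfront med 0.0850 X 0.4127..0.4502
side6 first z0.080 52 Yfront med 0.0858 X 0.4107..0.4528
side6 first z0.092 53 Yfront med 0.0855 X 0.4115..0.4524
side6 first z0.104 123 Yfront med 0.0863 X 0.4121..0.4543
side6 first z0.116 30 Yfront med 0.0912 X 0.4181..0.4465
side6 held z0.020 46 Yfront med 0.0854 X 0.5776..0.6315
side6 held z0.032 47 Yfront med 0.0852 X 0.5910..0.6294
side6 held z0.044 42 Yfront med 0.0848 X 0.5912..0.6325
side6 held z0.056 47 Yfront med 0.0850 X 0.5896..0.6346
side6 held z0.068 41 Yfront med 0.0851 X 0.5921..0.6282
side6 held z0.080 51 Yfront med 0.0850 X 0.5912..0.6289
side6 held z0.092 49 Yfront med 0.0853 X 0.5914..0.6320
side6 held z0.104 99 Yfront med 0.0856 X 0.5926..0.6308
side6 held z0.116 83 Yfront med 0.0950 X 0.5772..0.6595
side6 held z0.128 46 Yfront med 0.0957 X 0.5806..0.6581
panel front Y 0.12507092795886138 488
```

View pics/side6z.png

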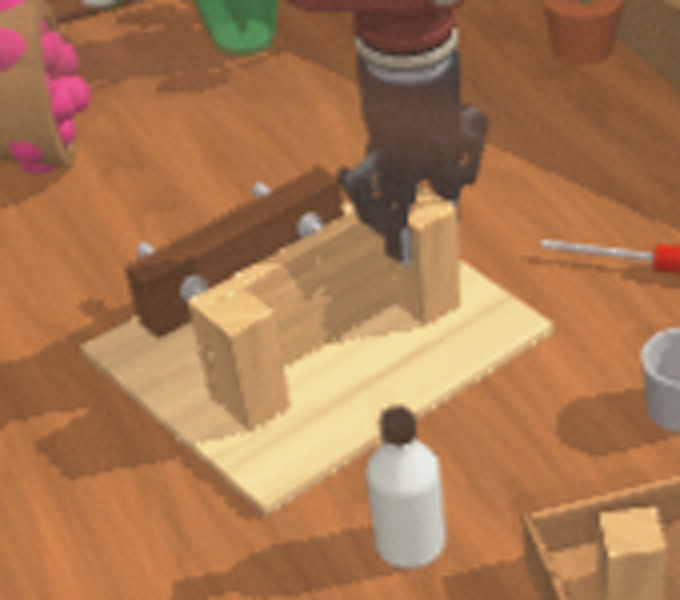

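View pics/top6z.png

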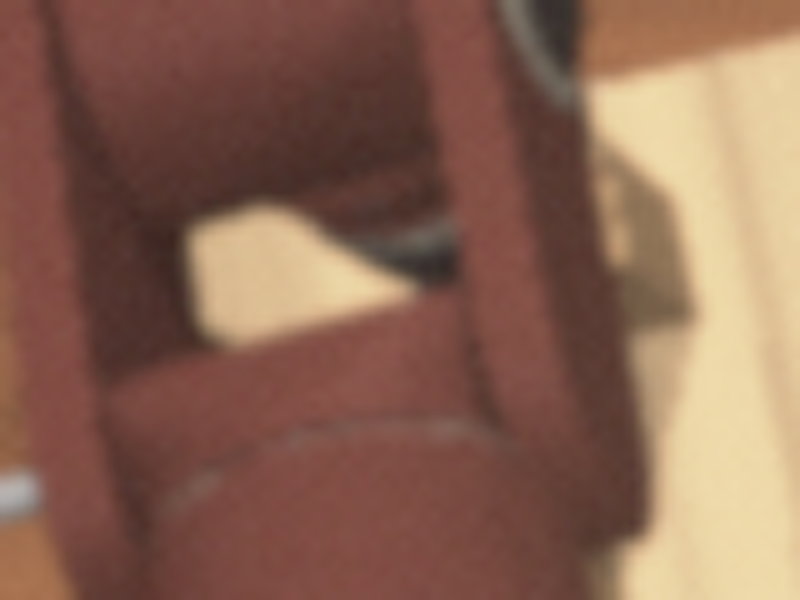

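```bash
python3 - <<'E'
from h import *
a=np.radians(12.5);c,s=np.cos(a),np.sin(a)
for t in('side0','side6'):
    d=np.load(f'pics/{t}.npz')['d'];W=cloud('side',d)
    X=W[...,0]*c+W[...,1]*s;Y=-W[...,0]*s+W[...,1]*c;Z=W[...,2]
    # lowest points of front faces (just above board) and board level in front; top edges
    for nm,x0,x1 in(('first',.417,.447),('held',.597,.627)):
        yf=.0855 if t=='side6' else .0664
        m=(X>x0)&(X<x1)&(abs(Y-yf)<.004); z=np.sort(Z[m]); b=(X>x0)&(X<x1)&(Y>yf-.03)&(Y<yf-.008)&(Z<.03)
        tp=(X>x0)&(X<x1)&(Y>yf+.004)&(Y<yf+.02)&(Z>.09)
        print(t,nm,'face z',z[:5].round(4),z[-5:].round(4),'board',np.median(Z[b]).round(4),'top',np.median(Z[tp]).round(4) if tp.any() else None,tp.sum())
        k=[c*x0-s*yf, s*x0+c*yf]
for o in('short_post','round_post','glue','screw_tin','pot'):
    r=nets.landmark_of('side',o)[:1]; print(o,[np.round(q['at'],3) for q in r])
for n in('corner_post','seat'): print(n,[(np.round(q['at'],3),round(q['score'],2)) for q in nets.landmark_of('side',n)[:4]])
E
```

```text
side0 first face z [0.011  0.0134 0.014  0.014  0.0147] [0.1156 0.1161 0.1165 0.1171 0.1171] board 0.0157 top 0.1148 35
side0 held face z [0.0133 0.0134 0.0138 0.0138 0.0142] [0.0166 0.0167 0.0172 0.0177 0.0179] board 0.016 top None 0
side6 first face z [0.0136 0.0136 0.0138 0.014  0.0151] [0.4927 0.4934 0.4953 0.4974 0.4977] board 0.0149 top 0.1159 47
side6 held face z [0.0142 0.0143 0.0143 0.0144 0.0145] [0.1802 0.1806 0.3905 0.3906 0.3912] board 0.0155 top 0.1596 107
short_post [array([ 0.553, -0.109,  0.004])]
round_post [array([ 0.523, -0.288,  0.004])]
glue []
screw_tin [array([0.693, 0.031, 0.002])]
pot [array([ 0.747, -0.128, -0.   ])]
corner_post [(array([0.578, 0.235, 0.01 ]), 0.77), (array([ 0.368, -0.157, -0.002]), 0.72), (array([ 0.371, -0.276,  0.002]), 0.62)]
seat [(array([0.573, 0.251, 0.01 ]), 0.97)]
```

The foot is at board level and flush with the panel, the carriage is at about 19 mm and 7.7 N, and everything is steady. I'm handing it in.

```bash
python3 -c "
from h import *
s=state();print(s['time'],s['tool_pos'],s['contact_force'],s['gripper_width']);print(workorder.job_done())"
```

```text
14.1 [0.57585762 0.23635658 0.06913104] [ 0.70042066 -6.95568415 -2.03431393] 0.4626443061487145
the job is handed in; nothing more can be done
None
```

I lifted the tall square post from the middle place in the basket and stood it at the bare end of the panel. I then pressed the panel straight back smoothly and handed the job in at 14.1 s, still gripping and pressing.

**Last checks**
- **Press:** the carriage was pushed back about 19 mm (side-camera depth), which is about 7.7 N. The wrist force averaged 7.7 N along jig +y. The last single reading before hand-in was noisier, about 7 N.
- **Fit:** the post's front face lined up with the first post's to within about 0.5 mm. It sat level with the panel's bare end to within about 1 mm and was upright.
- **Foot:** I touched it down on the board at TCP z 0.069, then eased it off very slightly, and that height did not change afterwards. The network put the foot at z 0.010; the board's top is at 0.012.
- **Other things:** the short and round posts were found where they had stood. The screw tin and the pot were found at the last check, and I had no earlier reading to compare them with.

**Checks that failed or disagreed**
- **Gauge:** the arm hid the pointer and the black lines from the top camera, so the travel comes from depth and force, not from reading the gauge.
- **Glue bottle:** the network missed it in the last check, but it is standing in the last side picture.
- **Seat position:** the last network reading for the seat was about 3 to 4 mm off my own measurement, within the network's stated accuracy.
- **Top of the post:** the gripper covered it, so its height could not be measured directly.

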